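# Unsnap the charged battery pack and rack it in the caddy

## Robot

A 6-joint arm with a two-finger parallel gripper is mounted at the origin on the work surface. World frame = base frame: x ahead of the robot, y to its left, z up, the work surface at z = 0. Lengths are in m, angles in rad, forces in N, time in s.
With the tool pointing down it reaches from about 0.35 to 0.975 m from the base axis. Payload 4.9 kg.
Tool frame: the origin (TCP) lies at the very end of the fingers, on their centre line; the grasp point (between the pads) lies 19 mm behind it; z points along the fingers, x is the direction in which the jaws open and shut, and the axes are right-handed (so a half turn about z gives the same grasp; the last joint's range is limited). The gripper opens to 85 mm and grips with 20 to 120 N. Pads are 22 mm wide; open, the fingers measure 114 mm over their backs; the gripper's body (76 mm by 85 mm) begins 54 mm behind the grasp point. The pads swing forward as they close: fully open they stand 13 mm farther back than shut.
Start: joints at [-0.119, 0.053, 1.613, -0, 1.476, -0.119], TCP at [0.625, 0, 0.231] pointing down, gripper open.
Joint ranges: [-3.01, 3.01], [-1.01, 2.22], [0.06, 2.58], [-1.02, 4.17], [0.09, 2.62], [-3.14, 3.14]. Speed limits (rad/s): [2.57, 2.57, 3.14, 3.14, 3.14, 3.14].

## Interface

Orientations are given as a rotation vector (axis times angle).
In Python, from station import monitor, imaging, ticket gives the robot as it stands.
- The arm moves only by the tool step_arm, never from a script. Its argument "targets" is one flat list of numbers, 4 for each row, row after row: the shift along the tool's x, y, z in m, then the turn about the tool's z in rad. In form: [tx, ty, tz, roll, tx, ty, tz, roll, ...]. A call has 1 to 12 rows; each row is the pose to reach, as a shift and turn from the pose measured when the call began, along the tool's axes at that moment; what a row does not reach only later rows make up. A row lasts 1/12 s, in which the tool goes at most 41.7 mm and 7.16 degrees, less where a joint would pass 70% of its speed; a pose out of reach is approached as far as the arm can. A call with a gripper value outside its range is refused whole. "grip" is the finger opening in m, from 0 to 0.0854, set as the call begins (left out, the last holds). The fingers move at their own pace and stop on an object; "force" is the grip in N (left out, the last holds). Time passes only in rows, so rows that repeat a pose let the fingers close. It gives the time, the measured TCP pose, the force and the opening at its end, in the units of the state.
- monitor.get_obs(): the state, without advancing time (a new reading comes with each control period).
- imaging.get_image(name): name is "scene" or "side" or "wrist"; returns a dict with "color" (384x512x3 uint8, red, green, blue), "depth" (384x512 float32, m along the optical axis (not along the pixel's ray), 0 where there is no reading), "fov_y" (degrees; the focal length in pixels is half the picture's height over the tangent of half this angle, whatever the lens; pixels are square), "cx", "cy" (the principal point, pixels), "R" (3x3) and "t" (3): a world point X has camera coordinates R X + t. Camera axes: x right, y down, z forward; pixel columns grow to the right and rows downward; lengths in m; the calibration is good to about 2 mm. The wrist camera is an equidistant fisheye: a pixel r from the principal point sees the ray r / f radians off the axis. A picture is of the moment at which its call begins.
- ticket.finish_job(): hands the job in, once; it reports no verdict.
Trained networks look in a picture, given as the dict that the camera call returned (one of the last four; its "shot" number tells which), for a name from the list of things; names that differ only in an ending like _2 or _b are one class to them, and where a whole thing is asked for, a point or a joint stands for the part that bears it (a point fixed in the world has none). Each returns a list of dicts, best first, with "score" (0 to 1); they miss things now and then, are a little off and sometimes report something else, mostly with a low value. They report only what shows in the picture. A call takes as long as a camera call. They do not tell look-alikes from the thing itself.
- imaging.search_frame(name, picture): "uv" ([column, row] in pixels, amid what is visible of it).
- imaging.mark_of(name, picture): "uv" ([column, row] in pixels: a listed point, or the origin of a listed thing).
The state is a dict: "t": time; "q": joint angles; "dq": joint speeds; "effort": joint torques, N m; "tool_pos": TCP position; "tool_rot": TCP orientation; "contact_force": force on the tool from outside, world axes, zero at the start; "wrist_torque": the same for the moment, N m; "opening": finger opening in m.
Only numpy, scipy, OpenCV 4.12 (cv2) and the standard library are available. Lean on these libraries where they do the work, as an engineer would, in place of code of your own. Each camera call takes 0.05 s, during which the arm holds its last target.

## Task

The battery pack in the charger is full: pinch its two sprung orange side tabs together so that it unsnaps, lift it straight out without forcing it, and stand it gently in the middle of the small blue mat and let go. Then take it again by its two broad faces, which leaves the tabs free, and lower it gently, upright, into the empty green-floored bay of the steel caddy until it stands on the bay's floor. Keep the pack upright throughout, never drop or bang it, and leave the two spare packs and everything else on the bench where they are.

Things in the scene. Friction and masses are not known exactly. Their poses are not given: they have to be found in the camera images.
- pack_mid (a point): Centre of the black battery pack (0.3 to 0.45 kg) that starts snapped into the charger, 45 mm above its underside. Block 36 mm (its x) by 50 mm (y) by 90 mm tall (z up), the same either way round. Broad plain faces look along +x and -x. On the +y and -y sides orange push pads stand out, 64 mm over both when free, 51 mm when fully pinched.
- tab_left (a joint): Travel of the orange sprung tab on the pack's +y side: 0 = free, 0.0065 m = fully pinched in; 3.5 N starts it, 8 N holds it fully in. Its push pad is 24 mm wide (along x), 30 mm tall, centred 65 mm above the pack's underside; its hook, 12 mm above the underside, clears the charger's catch once the tab is about 4 mm in (6 mm if the pack is off-centre).
- tab_right (a joint): The same for the tab on the pack's -y side.
- charger: Fixed dark charger, base plate 120 mm (x, -50 to +70) by 130 mm (y), origin on the table under the middle of its well, axes as the pack in it. All of it is at most 44 mm tall (the well's rim). Round the pack the well leaves 1.5 mm at each broad face, 2 mm at each side.
- well (a point): Middle of the charger's well floor, 20 mm above the table, on which the pack's underside rests. Ledges at the well's +y and -y sides, 17.5 to 24 mm above this floor, catch the pack's hooks with 1.5 mm of play, so it cannot be lifted until both tabs are pinched in. Lifted straight up 25 mm, its underside is above the rim.
- mat: Fixed blue mat, 110 by 110 mm, 3 mm thick, on the table; origin at the middle of its underside (on the table).
- caddy: Fixed galvanised steel caddy 58 mm (x) by 246 mm (y), origin at the middle of its underside; three bays in a row along its y, 78 mm apart. Floor 5 mm thick; partitions 8 mm thick between and beside the bays reach 80 mm above the table; lips along the front and back reach 25 mm above the table. Each bay is 42 mm (x) by 70 mm (y) inside; the partitions leave no room for fingers around a pack's tabs.
- bay: Bright green floor of the one empty bay of the caddy; origin in the middle of that floor (5 mm above the table), axes parallel to the caddy's. Which of the three bays it is varies.
- spare_a_mid (a point): Centre of a spare battery pack, grey, same size as the black one, standing in another bay. Leave it.
- spare_b_mid (a point): Centre of the second grey spare pack, standing in the remaining bay. Leave it.
- drill: Green and black cordless drill lying on the bench, about 250 by 195 mm, 54 mm tall; origin under the middle of its motor housing. Leave it.
- box: Galvanised open junction box, 100 by 100 by 50 mm; origin under its centre. Leave it.
- tape: Roll of white tape lying flat, 90 mm across, 20 mm tall; origin under its centre. Leave it.
- flange: Galvanised square ceiling plate 100 by 100 mm with a dome, 22 mm tall; origin under its centre. Leave it.
- driver_grip (a point): Middle of the handle of a screwdriver lying on the bench close to the robot. Leave it.
- bracket: Galvanised angle bracket, 60 by 40 by 42 mm, near the robot; origin under its foot plate. Leave it.
Mind the look-alikes: they are no part of the job. What is shaped like the part that bears pack_mid but yellow is not meant.

How it is judged:
By the outcome, as a careful person would: the job done as asked, in the order asked, and still so for the second after the job is handed in, with the robot touching nothing.
It also fails if it takes over 64 s, if anything falls off the work surface, if the arm or the gripper's body presses on something with over 40 N, if the wrist force passes 120 N, or if a joint passes its speed limit or range.

## Working session

There is one attempt and no reset: what is moved stays moved. The work goes in short steps, Python scripts to look and compute and a tool call to move; the robot and the scene stay as the last step left them, time stands still between calls to the robot, and variables do not carry over. Pictures are saved under pics/ and viewed, and the job is handed in when it is done.

Besides the shell and the picture viewer there is one more tool, called after "Call:" by a JSON object that holds its "name" and its "arguments", one argument or row to a line. step_arm: Moves the arm, as the interface text tells. Its arguments: {"type":"object","properties":{"targets":{"type":"array","items":{"type":"number"}},"grip":{"type":"number"},"force":{"type":"number"}},"required":["targets"]}

```bash
mkdir -p pics; ls; cat > h.py <<'E'
import numpy as np, cv2, pickle
from station import monitor, imaging, ticket
def f_of(p): return p["color"].shape[0]/2/np.tan(np.radians(p["fov_y"])/2)
def shot(n,save=None,scale=1.5):
    p=imaging.get_image(n)
    if save: cv2.imwrite("pics/"+save+".png",cv2.resize(p["color"][:,:,::-1],None,fx=scale,fy=scale,interpolation=cv2.INTER_CUBIC))
    return p
def ray(p,uv,fish=False):
    f=f_of(p);d=np.array([uv[0]-p["cx"],uv[1]-p["cy"]])
    if fish:
        r=np.linalg.norm(d);th=r/f;c=np.array([*(d/max(r,1e-9)*np.sin(th)),np.cos(th)])
    else: c=np.array([*(d/f),1.])
    R=np.array(p["R"]);t=np.array(p["t"])
    return -R.T@t, R.T@c
def atz(p,uv,z,fish=False):
    o,d=ray(p,uv,fish);return o+d*(z-o[2])/d[2]
def cloud(p,fish=False):
    h,w=p["depth"].shape;u,v=np.meshgrid(np.arange(w),np.arange(h));f=f_of(p);z=p["depth"]
    dx=u-p["cx"];dy=v-p["cy"]
    if fish:
        r=np.hypot(dx,dy)+1e-9;s=np.tan(np.minimum(r/f,1.5))/r
    else: s=1/f
    c=np.stack([dx*s*z,dy*s*z,z],-1)
    return (c-np.array(p["t"]))@np.array(p["R"])
E
python3 - <<'E'
from h import *
for n in ["scene","side","wrist"]:
    p=shot(n,n+"0"); print(n,p["fov_y"],p["cx"],p["cy"],(-np.array(p["R"]).T@p["t"]).round(3))
    for k in ["pack_mid","charger","well","mat","caddy","bay","spare_a_mid"]:
        print(k,[(np.round(m["uv"]).tolist(),round(m["score"],2)) for m in imaging.mark_of(k,p)[:4]])
print(monitor.get_obs())
E
```

```text
pics
scene 54.65685203704101 257.4306821082741 190.56631785249098 [1.019 0.028 0.822]
pack_mid [([152.0, 196.0], 0.86), ([88.0, 206.0], 0.64)]
charger [([378.0, 208.0], 0.71), ([159.0, 203.0], 0.63), ([375.0, 218.0], 0.25)]
well [([157.0, 203.0], 0.86)]
mat [([264.0, 204.0], 0.92), ([412.0, 217.0], 0.16)]
caddy [([374.0, 215.0], 0.71)]
bay [([347.0, 208.0], 0.52), ([158.0, 203.0], 0.4)]
spare_a_mid [([415.0, 218.0], 0.91)]
side 57.8029328190158 255.6036444331277 198.33504025965493 [0.46  0.738 0.838]
pack_mid [([287.0, 160.0], 0.96), ([252.0, 153.0], 0.77), ([245.0, 133.0], 0.52)]
charger [([257.0, 168.0], 0.72), ([242.0, 292.0], 0.43), ([310.0, 292.0], 0.37)]
well [([251.0, 165.0], 0.98)]
mat [([255.0, 278.0], 0.61), ([258.0, 220.0], 0.6)]
caddy [([244.0, 302.0], 0.58)]
bay [([256.0, 274.0], 0.5)]
spare_a_mid [([232.0, 321.0], 0.68)]
wrist 65.70646984690485 257.623180016384 192.0719423504197 [0.625 0.067 0.374]
pack_mid []
charger [([224.0, 324.0], 0.81)]
well []
mat [([182.0, 162.0], 0.96)]
caddy []
bay [([172.0, 8.0], 0.9)]
spare_a_mid []
{'t': 1.2, 'q': array([-1.18992603e-01,  5.27149867e-02,  1.61289701e+00,  8.06450092e-06,
        1.47599664e+00, -1.18995240e-01]), 'dq': array([-1.20865786e-05,  6.46839116e-04, -5.73389889e-04,  1.04975055e-04,
       -5.01604722e-04, -1.42153608e-03]), 'effort': array([ 4.75798734e-04, -3.93686342e+01, -3.70459664e+01, -7.57805560e-05,
        4.99888738e-04, -4.83041532e-06]), 'tool_pos': array([6.24983601e-01, 9.25994592e-06, 2.31296064e-01]), 'tool_rot': array([-3.14158278e+00, -2.94419826e-06,  2.34321992e-05]), 'contact_force': array([ 0.00159961,  0.00960112, -0.74000925]), 'wrist_torque': array([0.04497163, 0.02745809, 0.0181756 ]), 'opening': 0.08506648844512761}
```

View pics/scene0.png

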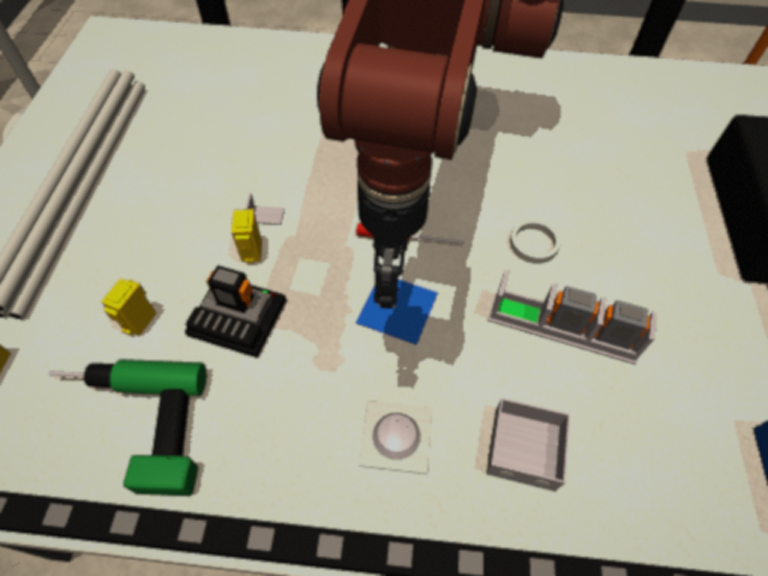

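View pics/side0.png

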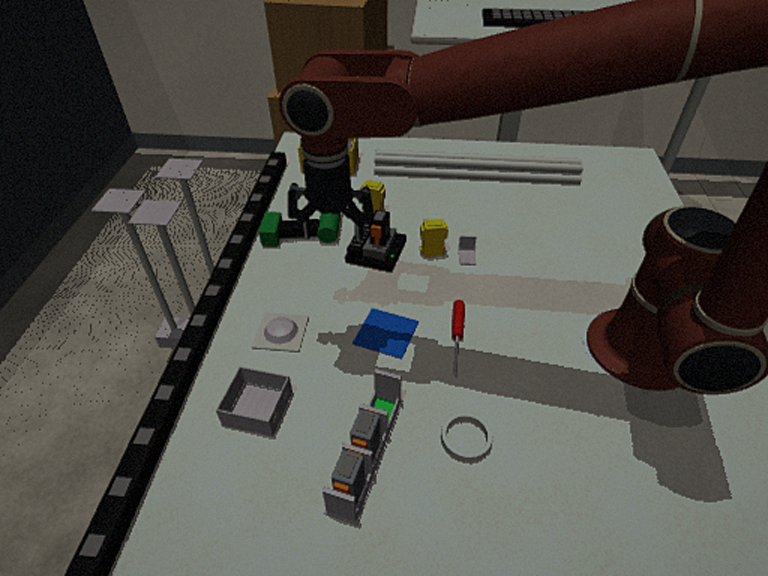

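View pics/wrist0.png

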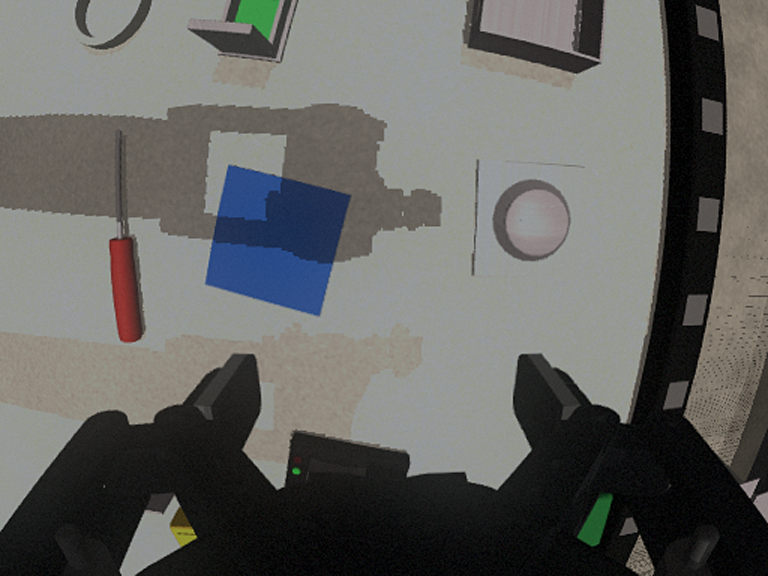

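The scene picture shows the black pack in the charger at about (152,193), the mat at (264,205), and the caddy with its green bay at (347,207), the end bay nearest the mat. The yellow look-alikes at (164,157) and (86,205) are not wanted. Next I'll measure these.

```bash
python3 - <<'E'
from h import *
P={n:shot(n) for n in ["scene","side","wrist"]}
def rect(name,pts):
    xy=(pts[:,:2]*1000).astype(np.float32); r=cv2.minAreaRect(xy); print(name,len(xy),np.round(r[0],1),np.round(r[1],1),round(r[2],1),"z",np.median(pts[:,2]).round(4))
for n,p in P.items():
    C=cloud(p,n=="wrist"); col=p["color"].astype(int); ok=p["depth"]>0
    hsv=cv2.cvtColor(p["color"],cv2.COLOR_RGB2HSV)
    X,Y,Z=C[...,0],C[...,1],C[...,2]
    print(n,"table z",np.median(Z[ok&(abs(Z)<.03)]).round(4))
    blue=ok&(hsv[...,0]>100)&(hsv[...,0]<125)&(hsv[...,1]>150)&(Z<.02)&(X>.4)&(X<.8)&(abs(Y)<.25)
    green=ok&(hsv[...,0]>50)&(hsv[...,0]<70)&(hsv[...,1]>150)&(Z<.02)&(X>.4)&(X<.8)&(Y>.05)
    k=lambda m:cv2.morphologyEx(m.astype(np.uint8),cv2.MORPH_OPEN,np.ones((2,2)))>0
    if blue.sum()>30: rect("mat",C[k(blue)])
    if green.sum()>30: rect("bayfloor",C[k(green)])
    g=k(ok&(hsv[...,1]<90)&(Z>.083)&(Z<.105)&(Y>.1)&(Y<.5)&(X>.4)&(X<.8))
    nl,lab=cv2.connectedComponents(g.astype(np.uint8))
    for i in range(1,nl):
        if (lab==i).sum()>40: rect("spare top",C[lab==i])
    g=k(ok&(hsv[...,1]<110)&(Z>.1)&(Z<.12)&(Y<-.15)&(Y>-.4)&(X>.4)&(X<.75))
    nl,lab=cv2.connectedComponents(g.astype(np.uint8))
    for i in range(1,nl):
        if (lab==i).sum()>20: rect("pack top?",C[lab==i])
    org=ok&(hsv[...,0]>5)&(hsv[...,0]<18)&(hsv[...,1]>150)&(X>.4)&(X<.8)
    nl,lab=cv2.connectedComponents(org.astype(np.uint8))
    for i in range(1,nl):
        if (lab==i).sum()>12: print("orange",C[lab==i].mean(0).round(4),(lab==i).sum())
    g=ok&(Z>.03)&(Z<.06)&(Y<-.13)&(Y>-.45)&(X>.4)&(X<.8)&(hsv[...,2]<90)
    if g.sum()>30: rect("rim-ish",C[g])
    g=k(ok&(Z>.073)&(Z<.083)&(Y>.1)&(Y<.5)&(X>.4)&(X<.8)&(hsv[...,1]<60))
    nl,lab=cv2.connectedComponents(g.astype(np.uint8))
    for i in range(1,nl):
        if (lab==i).sum()>8: rect("part",C[lab==i])
    for key,z in [("pack_mid",.065),("well",.02),("charger",0),("mat",0),("caddy",0),("bay",.005),("spare_a_mid",.05)]:
        for m in imaging.mark_of(key,p)[:2]: print("  ",key,round(m["score"],2),atz(p,m["uv"],z,n=="wrist").round(4))
E
```

```text
scene table z 0.0011
mat 1144 [745.7  -8.1] [119.7 538.5] 84.9 z 0.0038
bayfloor 229 [763.9 140. ] [ 64.7 554.1] 72.9 z 0.007
spare top 329 [505.8 307.1] [ 53.5 114.9] 63.1 z 0.0958
spare top 346 [753.2 236.1] [ 55.9 673.6] 56.7 z 0.0958
pack top? 302 [ 767.7 -143.1] [605.3  56.1] 28.9 z 0.1108
orange [ 0.5642 -0.0343  0.5382] 384
orange [ 0.5156 -0.0146  0.5312] 19
orange [0.5179 0.0052 0.5307] 24
orange [0.5198 0.0224 0.5297] 21
orange [0.522  0.0334 0.5372] 14
orange [0.5635 0.058  0.5506] 85
orange [0.5971 0.0555 0.5556] 28
orange [0.5914 0.0481 0.5519] 21
orange [ 0.5672 -0.0067  0.5206] 14
orange [0.6127 0.0527 0.5555] 13
orange [0.5584 0.0123 0.5135] 13
orange [ 0.6447 -0.0034  0.5453] 1039
orange [0.6148 0.0459 0.5471] 96
orange [ 0.6548 -0.0431  0.5254] 42
orange [ 0.6563 -0.0169  0.533 ] 30
orange [0.6589 0.0347 0.5354] 42
orange [0.665  0.0488 0.538 ] 17
orange [ 0.6607 -0.0515  0.509 ] 69
orange [0.6634 0.0019 0.5205] 30
orange [0.665  0.0142 0.5206] 34
orange [ 0.6588 -0.0447  0.5036] 31
orange [ 0.661  -0.0212  0.5048] 43
orange [ 0.6627 -0.0131  0.5122] 18
orange [ 0.6
[... 3297 characters left out ...]
49  0.065 ]
   well 0.7 [ 0.5754 -0.2529  0.02  ]
   charger 0.55 [ 0.5636 -0.2521  0.    ]
   charger 0.35 [0.5341 0.0032 0.    ]
   mat 0.8 [0.5287 0.0019 0.    ]
   caddy 0.88 [0.5286 0.2911 0.    ]
   bay 0.53 [0.5149 0.2071 0.005 ]
   spare_a_mid 0.84 [0.5574 0.3585 0.05  ]
wrist table z 0.0003
mat 6052 [542.5  17.4] [140.8 130.8] 73.8 z 0.003
bayfloor 431 [569.8 150.4] [ 37.1 198. ] 42.0 z 0.0062
rim-ish 207 [ 520.3 -222.1] [240.1  30.6] 11.0 z 0.0351
part 359 [490.1 180.9] [12.5 91.2] 69.0 z 0.0796
   pack_mid 0.6 [ 0.4081 -0.0162  0.065 ]
   well 0.26 [0.7428 0.2098 0.02  ]
   charger 0.93 [ 0.5648 -0.2566  0.    ]
   mat 0.87 [0.5255 0.0044 0.    ]
   bay 0.78 [0.5158 0.2108 0.005 ]
```

```bash
python3 - <<'E'
from h import *
a=shot("scene");b=shot("side")
c1=cv2.resize(a["color"][150:260,100:220],None,fx=6,fy=6,interpolation=cv2.INTER_CUBIC)
cv2.imwrite("pics/zs.png",c1[:,:,::-1])
c2=cv2.resize(b["color"][110:190,180:320],None,fx=5,fy=5,interpolation=cv2.INTER_CUBIC)
cv2.imwrite("pics/zd.png",c2[:,:,::-1])
E
```

Call:
{"name": "step_arm", "arguments": {
  "targets": [-0.03,0.13,-0.1,0,-0.06,0.29,-0.1,0,-0.06,0.29,-0.1,0,-0.06,0.29,-0.1,0,-0.06,0.29,-0.1,0,-0.06,0.29,-0.1,0,-0.06,0.29,-0.1,0,-0.06,0.29,-0.1,0,-0.06,0.29,-0.1,0,-0.06,0.29,-0.1,0,-0.06,0.29,-0.1,0]
}}

```text
t: 3.42
tool_pos: [0.565, -0.2894, 0.3308]
tool_rot: [-3.141, -0.0, 0.001]
contact_force: [1.0, 0.1, -0.1]
opening: 0.0851
```

```bash
cat >> h.py <<'E'
def med(C,m):
    q=C[m]; return q
def blobs(m,mn=30):
    nl,lab,st,ce=cv2.connectedComponentsWithStats(m.astype(np.uint8))
    return [lab==i for i in range(1,nl) if st[i,4]>=mn]
def rectm(name,C,m):
    m=cv2.erode(m.astype(np.uint8),np.ones((2,2)))>0
    xy=(C[m][:,:2]*1000).astype(np.float32)
    c=np.median(xy,0); xy=xy[np.linalg.norm(xy-c,axis=1)<90]
    r=cv2.minAreaRect(xy);print(name,len(xy),np.round(r[0],1),np.round(r[1],1),round(r[2],1),"z",np.median(C[m][:,2]).round(4))
E
python3 - <<'E'
from h import *
p=shot("wrist","w1"); pickle.dump(p,open("w1.pkl","wb"))
s=shot("side","s1"); c=shot("scene","c1");pickle.dump((s,c),open("sc1.pkl","wb"))
print(monitor.get_obs()["tool_pos"],monitor.get_obs()["tool_rot"])
C=cloud(p,True);Z=C[...,2]
for lo,hi in [(.1,.12),(.036,.05)]:
    for b in blobs((p["depth"]>0)&(Z>lo)&(Z<hi)): rectm((lo,hi),C,b)
for q,z in [("well",.02),("charger",0),("pack_mid",.065)]: print(q,[(m["score"],m["uv"],atz(p,m["uv"],z,True).round(4)) for m in imaging.mark_of(q,p)[:3]])
E
```

```text
[ 0.56521764 -0.28858331  0.33066777] [-3.14082724e+00 -2.87398601e-03  1.18007179e-03]
(0.1, 0.12) 1113 [ 567.1 -257.3] [60.5 34.7] 77.9 z 0.1105
(0.036, 0.05) 1788 [ 914.6 -240.1] [179.6  44.7] 90.0 z 0.0403
(0.036, 0.05) 137 [62.9  9. ] [19.5 92.7] 8.0 z 0.0415
(0.036, 0.05) 2859 [ 586.2 -261.3] [116.1  93.3] 77.8 z 0.0428
(0.036, 0.05) 2123 [ 751.6 -339. ] [122.8 146.1] 88.8 z 0.0426
(0.036, 0.05) 42 [ 354.9 -286.6] [ 3.3 35.4] 89.5 z 0.0419
(0.036, 0.05) 48 [ 605.2 -402. ] [ 4.9 49.1] 77.8 z 0.0447
(0.036, 0.05) 16 [  31.7 -624.1] [13.   5.6] 3.7 z 0.0453
(0.036, 0.05) 88 [ 252. -656.] [49.5 11. ] 2.1 z 0.0462
well [(0.89, [262.4, 133.5], array([ 0.5721, -0.2541,  0.02  ])), (0.35, [258.8, 134.0], array([ 0.5666, -0.2548,  0.02  ]))]
charger [(0.71, [260.1, 133.0], array([ 0.5687, -0.2546,  0.    ]))]
pack_mid [(0.74, [279.6, 242.2], array([ 0.5978, -0.4126,  0.065 ])), (0.59, [169.9, 143.2], array([ 0.4407, -0.2622,  0.065 ]))]
```

View pics/w1.png

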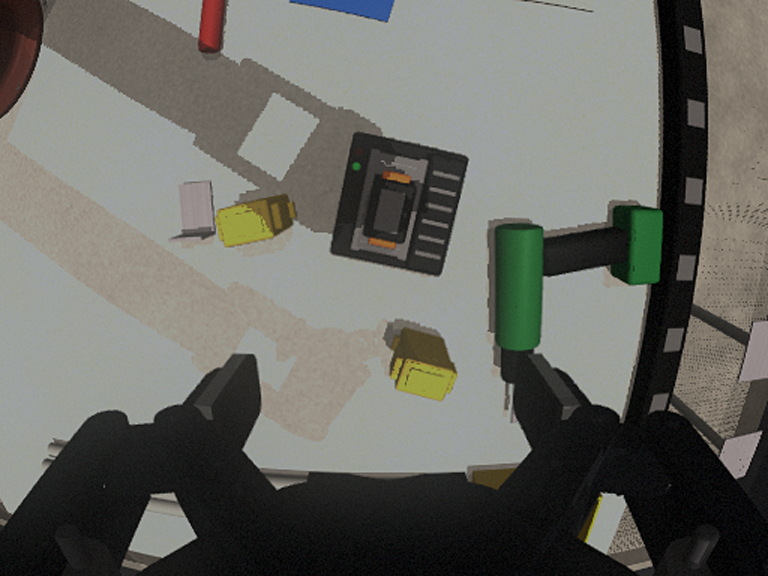

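```bash
python3 - <<'E'
from h import *
p=pickle.load(open("w1.pkl","rb"));s,c=pickle.load(open("sc1.pkl","rb"))
for n,q in [("wrist",p),("side",s),("scene",c)]:
    C=cloud(q,n=="wrist");hsv=cv2.cvtColor(q["color"],cv2.COLOR_RGB2HSV)
    X,Y,Z=[C[...,i] for i in range(3)]
    blue=(hsv[...,0]>100)&(hsv[...,0]<125)&(hsv[...,1]>150)
    gr=(hsv[...,0]>50)&(hsv[...,0]<70)&(hsv[...,1]>150)
    for nm,m,z,mn in [("mat",blue,.003,200),("bay",gr,.005,60)]:
        for b in blobs(m,mn):
            cs,_=cv2.findContours(b.astype(np.uint8),cv2.RETR_EXTERNAL,cv2.CHAIN_APPROX_NONE)
            pts=max(cs,key=len)[:,0]
            W=np.array([atz(q,uv,z,n=="wrist")[:2]*1000 for uv in pts],np.float32)
            if abs(W.mean(0)-[520,100]).max()>160: continue
            r=cv2.minAreaRect(W);print(n,nm,b.sum(),np.round(r[0],1),np.round(r[1],1),round(r[2],1))
    for b in blobs((q["depth"]>0)&(Z>.088)&(Z<.1)&(Y>.15)&(Y<.5)&(X>.4)&(X<.7)): rectm(n+" spare",C,b)
    for b in blobs((q["depth"]>0)&(Z>.1)&(Z<.12)&(Y<-.15)&(Y>-.35)&(X>.5)&(X<.65)): rectm(n+" pack",C,b)
    dark=(hsv[...,2]<110)&(X>.46)&(X<.68)&(Y<-.15)&(Y>-.36)&(Z>.006)&(Z<.13)
    for b in blobs(dark,200):
        rectm(n+" charger",C,b)
E
```

```text
wrist mat 505 [515.1 -44. ] [ 24. 110.] 87.2
wrist pack 1113 [ 567.1 -257.3] [60.5 34.7] 77.9 z 0.1105
wrist charger 5190 [ 577.4 -259.2] [128.4 117.9] 77.8 z 0.042
wrist charger 153 [ 465.6 -264.8] [ 8.6 28.1] 9.9 z 0.0646
side mat 887 [528.    8.5] [109.3 110.1] 74.4
side bay 99 [517.7 199.4] [42.  37.3] 75.9
side spare 240 [535. 291.] [47.1 32.2] 76.2 z 0.0951
side spare 279 [552.3 366.4] [48.6 32.4] 76.7 z 0.0952
side pack 86 [ 566.4 -251. ] [48.8 30.5] 77.7 z 0.1091
side charger 916 [ 575.4 -250.2] [125.5 112.8] 77.6 z 0.0398
scene mat 1458 [527.6   8.2] [105.3 106. ] 74.2
scene bay 231 [510.2 215.3] [65.7 27.1] 77.1
scene spare 257 [538.3 288.7] [48.1 34. ] 77.9 z 0.096
scene spare 278 [556.  363.9] [48.1 34.8] 78.8 z 0.0961
scene pack 302 [ 570.3 -251.4] [53.8 33.5] 78.0 z 0.1111
scene charger 2304 [ 580.  -254.5] [123.8 117.5] 77.7 z 0.043
```

View pics/s1.png

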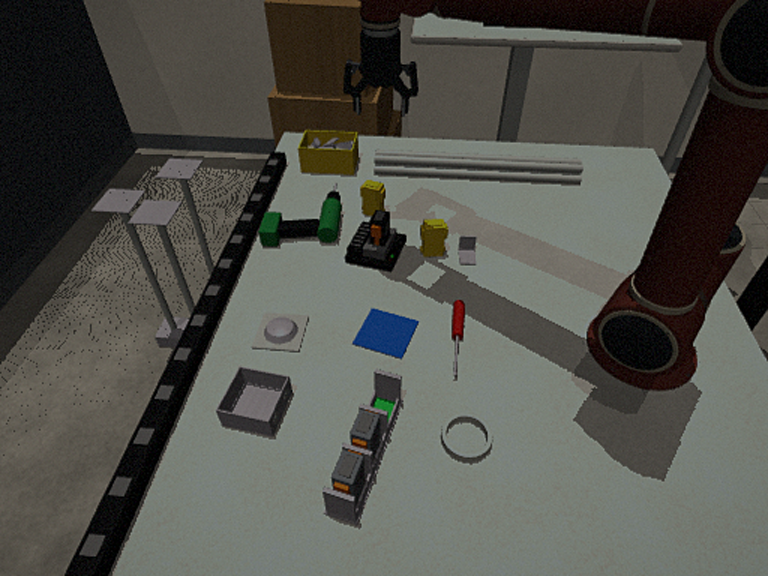

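View pics/c1.png

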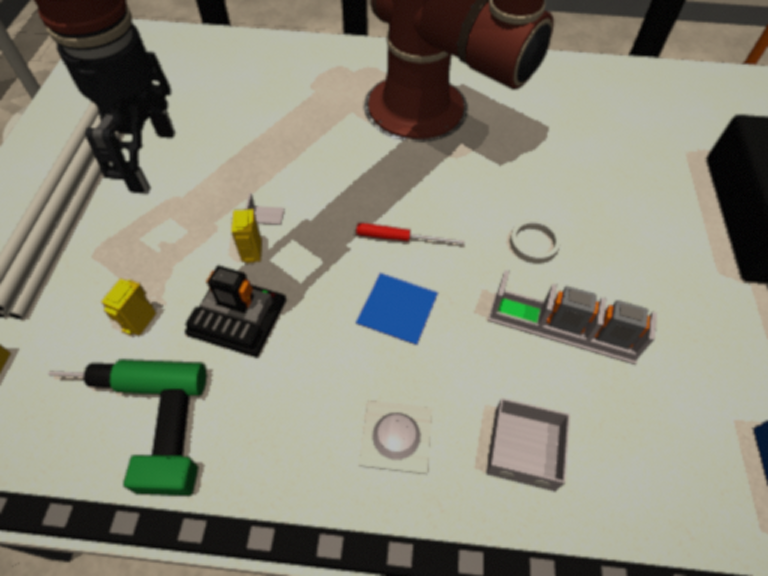

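Call:
{"name": "step_arm", "arguments": {
  "targets": [0.0,-0.032,0.03,-0.12,0.002,-0.032,0.06,-0.24,0.002,-0.032,0.09,-0.36,0.002,-0.032,0.1,-0.48,0.002,-0.032,0.1,-0.6,0.002,-0.032,0.1,-0.72,0.002,-0.032,0.1,-0.84,0.002,-0.032,0.1,-0.96,0.002,-0.032,0.1,-1.08,0.002,-0.032,0.1,-1.2,0.002,-0.032,0.1,-1.32,0.002,-0.032,0.1,-1.36]
}}

```text
t: 4.72
tool_pos: [0.5672, -0.2563, 0.2309]
tool_rot: [-2.435, -1.983, 0.0]
contact_force: [0.9, -0.5, 0.0]
opening: 0.0855
```

Call:
{"name": "step_arm", "arguments": {
  "targets": [0,0,0,0,0,0,0,0]
}}

```text
t: 4.88
tool_pos: [0.5674, -0.2558, 0.2309]
tool_rot: [-2.436, -1.983, 0.0]
contact_force: [-0.2, -1.1, 0.5]
opening: 0.0855
```

```bash
python3 - <<'E'
from h import *
from scipy.spatial.transform import Rotation as Ro
p=shot("wrist","w2"); pickle.dump(p,open("w2.pkl","wb"))
o=monitor.get_obs();R=Ro.from_rotvec(o["tool_rot"]).as_matrix();print(o["tool_pos"],R.round(4))
C=cloud(p,True);Z=C[...,2];X=C[...,0];Y=C[...,1];hsv=cv2.cvtColor(p["color"],cv2.COLOR_RGB2HSV)
print("table",np.median(Z[(abs(Z)<.01)&(p["depth"]>0)]))
near=(X>.46)&(X<.68)&(Y<-.15)&(Y>-.36)
for b in blobs((p["depth"]>0)&(Z>.1)&(Z<.12)&near): rectm("pack",C,b)
for b in blobs((hsv[...,2]<110)&near&(Z>.006)&(Z<.13),200): rectm("charger",C,b)
for b in blobs((hsv[...,0]>5)&(hsv[...,0]<18)&(hsv[...,1]>150)&near,10): print("orange",C[b].mean(0).round(4),b.sum())
E
```

```text
[ 0.56736351 -0.25596686  0.23088825] [[ 2.030e-01  9.792e-01 -5.000e-04]
 [ 9.792e-01 -2.030e-01  4.000e-04]
 [ 3.000e-04 -6.000e-04 -1.000e+00]]
table 0.00017110747646217943
pack 2013 [ 567.  -256.3] [60.5 36.3] 77.9 z 0.1106
charger 8220 [ 575.1 -257.3] [128.4 115.4] 77.7 z 0.0421
charger 205 [ 678.  -305.1] [ 4.  50.8] 0.0 z 0.0316
orange [ 0.5714 -0.2282  0.0989] 162
orange [ 0.5596 -0.2837  0.1042] 143
```

View pics/w2.png

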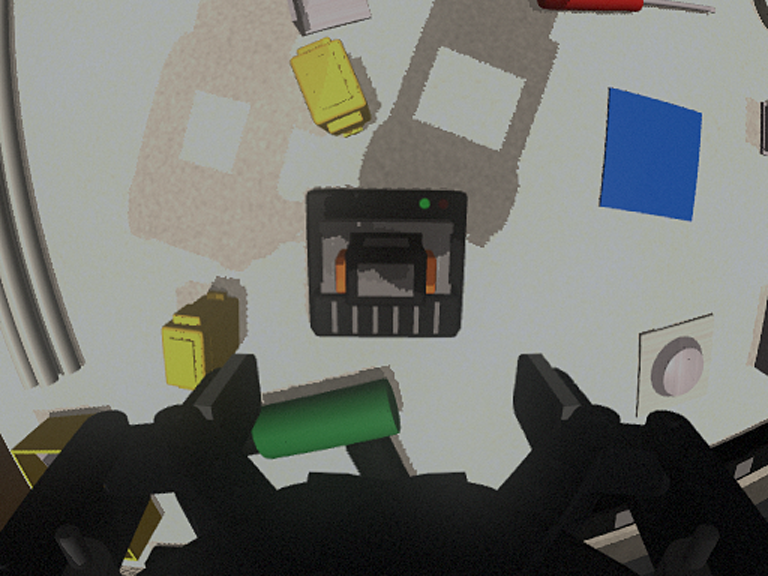

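Call:
{"name": "step_arm", "arguments": {
  "targets": [0.0005,0,0.03,0.007,0.0005,0,0.06,0.007,0.0005,0,0.09,0.007,0.0005,0,0.11,0.007,0.0005,0,0.13,0.007,0.0005,0,0.145,0.007,0.0005,0,0.155,0.007,0.0005,0,0.162,0.007,0.0005,0,0.167,0.007,0.0005,0,0.167,0.007,0.0005,0,0.167,0.007]
}}

```text
t: 5.85
tool_pos: [0.5678, -0.2556, 0.0646]
tool_rot: [2.443, 1.974, 0.0]
contact_force: [-0.6, 0.3, -0.1]
opening: 0.0856
```

```bash
python3 - <<'E'
from h import *
o=monitor.get_obs();print(o["tool_pos"],o["contact_force"],o["opening"])
for n in ["scene","side","wrist"]:
    p=shot(n); pickle.dump(p,open(n+"3.pkl","wb"))
    y0,y1,x0,x1={"scene":(130,250,80,230),"side":(90,200,180,330),"wrist":(180,384,120,400)}[n]
    k={"scene":5,"side":5,"wrist":2.7}[n]
    cv2.imwrite(f"pics/{n}3.png",cv2.resize(p["color"][y0:y1,x0:x1,::-1],None,fx=k,fy=k,interpolation=cv2.INTER_CUBIC))
E
```

```text
[ 0.56783041 -0.25561995  0.06461087] [-0.5664677   0.27281365 -0.12236665] 0.08556129241519946
```

View pics/scene3.png

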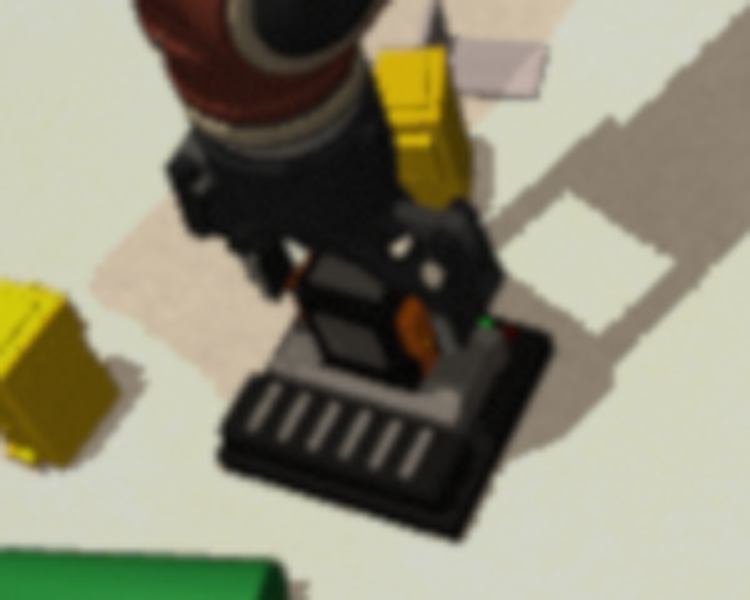

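View pics/wrist3.png

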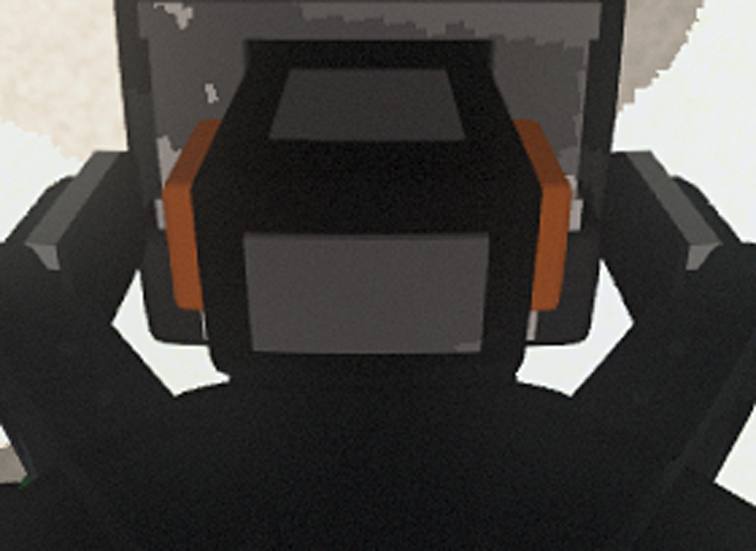

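The wrist view shows the pack's orange pads (columns 163 to 573 of the crop, mid 368) centred between the fingers (mid about 370). I'll pinch.

Call:
{"name": "step_arm", "arguments": {
  "targets": [0,0,0,0,0,0,0,0,0,0,0,0,0,0,0,0,0,0,0,0,0,0,0,0,0,0,0,0,0,0,0,0,0,0,0,0,0,0,0,0],
  "grip": 0.044,
  "force": 30
}}

```text
t: 6.83
tool_pos: [0.5693, -0.2569, 0.0674]
tool_rot: [2.44, 1.971, 0.002]
contact_force: [-1.4, -0.4, 5.5]
opening: 0.0495
```

```bash
python3 - <<'E'
from h import *
o=monitor.get_obs();print(o["tool_pos"],o["contact_force"],o["wrist_torque"],o["opening"])
p=shot("wrist"); cv2.imwrite("pics/wrist4.png",cv2.resize(p["color"][180:384,120:400,::-1],None,fx=2.7,fy=2.7))
E
```

```text
[ 0.56934368 -0.2569232   0.06741774] [-1.44952497 -0.38718259  5.46836987] [-0.02362035  0.12508765  0.03310221] 0.04954950783673869
```

View pics/wrist4.png

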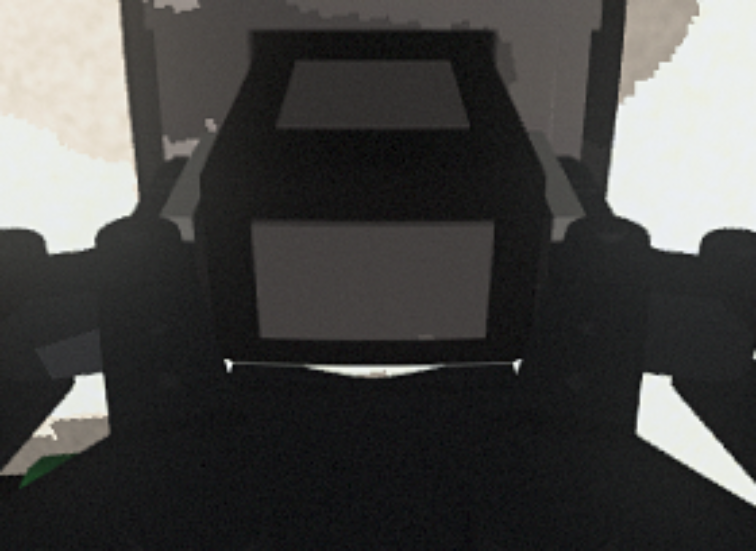

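Call:
{"name": "step_arm", "arguments": {
  "targets": [0,0,-0.002,0,0,0,-0.004,0,0,0,-0.006,0,0,0,-0.008,0,0,0,-0.01,0]
}}

```text
t: 7.3
tool_pos: [0.5688, -0.2565, 0.0768]
tool_rot: [2.441, 1.972, 0.002]
contact_force: [0.2, 1.2, -3.0]
opening: 0.0495
```

```bash
python3 - <<'E'
from h import *
from scipy.spatial.transform import Rotation as Ro
o=monitor.get_obs();print(o["tool_pos"],o["contact_force"],o["wrist_torque"],o["opening"],Ro.from_rotvec(o["tool_rot"]).as_matrix().round(4).tolist())
p=shot("wrist"); cv2.imwrite("pics/wrist5.png",cv2.resize(p["color"][180:384,120:400,::-1],None,fx=2.7,fy=2.7))
E
```

```text
[ 0.56878755 -0.2564813   0.07677161] [ 0.17957383  1.22121029 -2.95752538] [ 0.01206311 -0.0176751  -0.03186031] 0.04948105138989019 [[0.2098, 0.9777, 0.003], [0.9777, -0.2098, -0.0021], [-0.0014, 0.0034, -1.0]]
```

View pics/wrist5.png

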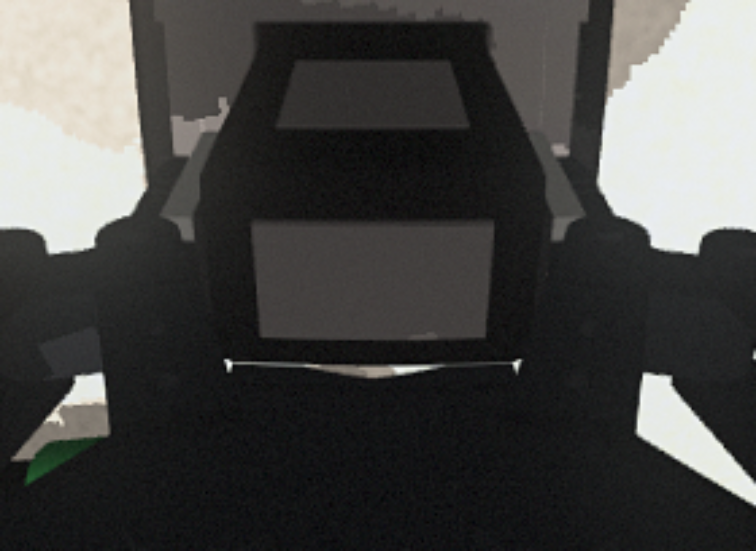

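Call:
{"name": "step_arm", "arguments": {
  "targets": [0,0,-0.005,0,0,0,-0.01,0,0,0,-0.018,0,0,0,-0.026,0,0,0,-0.036,0,0,0,-0.048,0,0,0,-0.06,0,0,0,-0.07,0,0,0,-0.075,0,0,0,-0.075,0]
}}

```text
t: 8.18
tool_pos: [0.5699, -0.2572, 0.155]
tool_rot: [2.437, 1.97, 0.004]
contact_force: [0.1, 0.0, -2.1]
opening: 0.0498
```

```bash
python3 - <<'E'
from h import *
from scipy.spatial.transform import Rotation as Ro
o=monitor.get_obs();R=Ro.from_rotvec(o["tool_rot"]).as_matrix();print(o["tool_pos"],o["contact_force"],o["opening"])
p=shot("wrist","w6");p2=pickle.load(open("w2.pkl","rb"))
for q in (p,p2):
    hsv=cv2.cvtColor(q["color"],cv2.COLOR_RGB2HSV)
    for b in blobs((hsv[...,0]>100)&(hsv[...,0]<125)&(hsv[...,1]>150),800):
        cs,_=cv2.findContours(b.astype(np.uint8),cv2.RETR_EXTERNAL,cv2.CHAIN_APPROX_NONE)
        W=np.array([atz(q,uv,.003,True)[:2]*1000 for uv in cs[0][:,0]],np.float32)
        r=cv2.minAreaRect(W);print("mat",np.round(r[0],1),np.round(r[1],1),r[2])
print(R.T@(np.array([.527,.007,.15])-o["tool_pos"]))
E
```

```text
[ 0.56994428 -0.25716568  0.15504693] [ 0.08838366  0.01747624 -2.07302042] 0.049767978637294596
mat [527.2   7. ] [111.6 109.5] 74.29901123046875
mat [527.2   7.1] [110.8 109.5] 74.20672607421875
[ 0.24929041 -0.09744421  0.00347929]
```

View pics/w6.png

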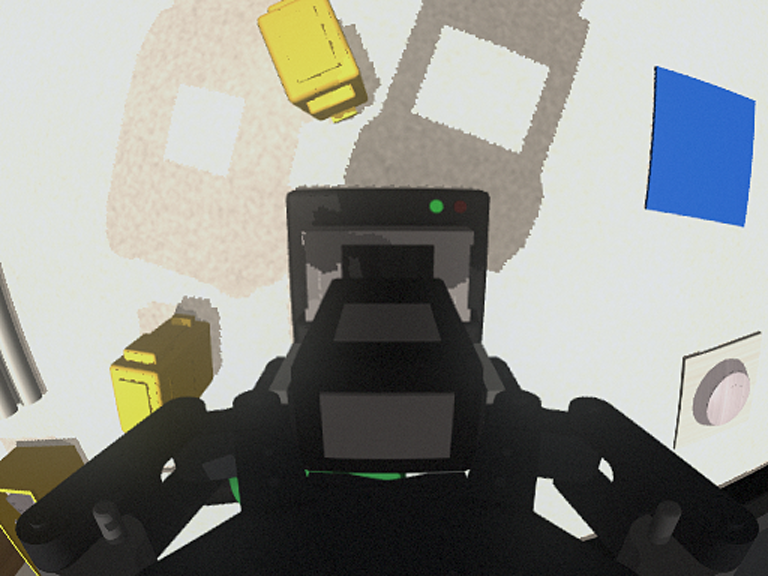

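Call:
{"name": "step_arm", "arguments": {
  "targets": [0.01,-0.004,0,0,0.03,-0.012,0,0,0.055,-0.021,0,0,0.085,-0.033,0,0,0.115,-0.045,0,0,0.145,-0.057,0,0,0.175,-0.068,0,0,0.2,-0.078,0,0,0.22,-0.086,0,0,0.237,-0.093,0,0,0.247,-0.097,0,0,0.249,-0.097,0,0]
}}

```text
t: 9.23
tool_pos: [0.5255, 0.009, 0.1514]
tool_rot: [2.437, 1.975, 0.002]
contact_force: [1.1, 0.0, -4.2]
opening: 0.05
```

```bash
python3 - <<'E'
from h import *
from scipy.spatial.transform import Rotation as Ro
p=shot("wrist","w7")
o=monitor.get_obs();R=Ro.from_rotvec(o["tool_rot"]).as_matrix();print(o["tool_pos"],o["contact_force"],o["opening"],R[:,2])
print(R.T@(np.array([.5272,.0073,.15])-o["tool_pos"]))
E
```

```text
[0.52614995 0.00811263 0.15174155] [ 0.13691525 -0.16650086 -2.7742156 ] 0.04991422292816916 [ 0.00448867 -0.00357173 -0.99998355]
[-0.0005719   0.00118719  0.00174914]
```

View pics/w7.png

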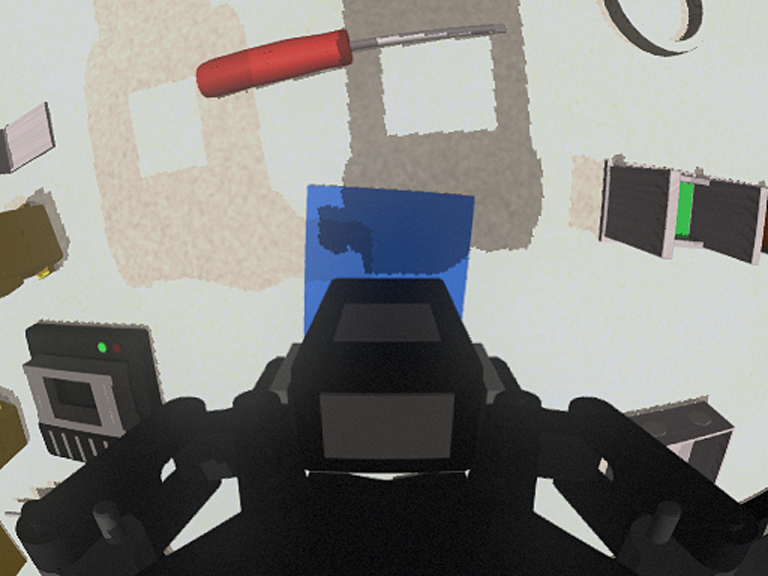

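Call:
{"name": "step_arm", "arguments": {
  "targets": [0,0.001,0.01,0,0,0.001,0.025,0,0,0.001,0.04,0,0,0.001,0.055,0,0,0.001,0.067,0,0,0.001,0.077,0,0,0.001,0.085,0,0,0.001,0.09,0,0,0.001,0.092,0,0,0.001,0.092,0]
}}

```text
t: 10.12
tool_pos: [0.5276, 0.0075, 0.0595]
tool_rot: [2.438, 1.973, 0.002]
contact_force: [-0.7, -0.3, -3.7]
opening: 0.0495
```

Call:
{"name": "step_arm", "arguments": {
  "targets": [0,0,0.001,0,0,0,0.002,0,0,0,0.003,0,0,0,0.004,0,0,0,0.005,0,0,0,0.006,0]
}}

```text
t: 10.62
tool_pos: [0.5277, 0.0075, 0.0536]
tool_rot: [2.437, 1.973, 0.002]
contact_force: [0.2, 0.7, -3.0]
opening: 0.0495
```

```bash
python3 - <<'E'
from h import *
o=monitor.get_obs();print(o["tool_pos"],o["contact_force"])
p=shot("side");cv2.imwrite("pics/sd8.png",cv2.resize(p["color"][130:260,180:340,::-1],None,fx=4.5,fy=4.5,interpolation=cv2.INTER_CUBIC))
E
```

```text
[0.52765339 0.00747147 0.05356974] [ 0.16136211  0.65652575 -2.9914198 ]
```

View pics/sd8.png

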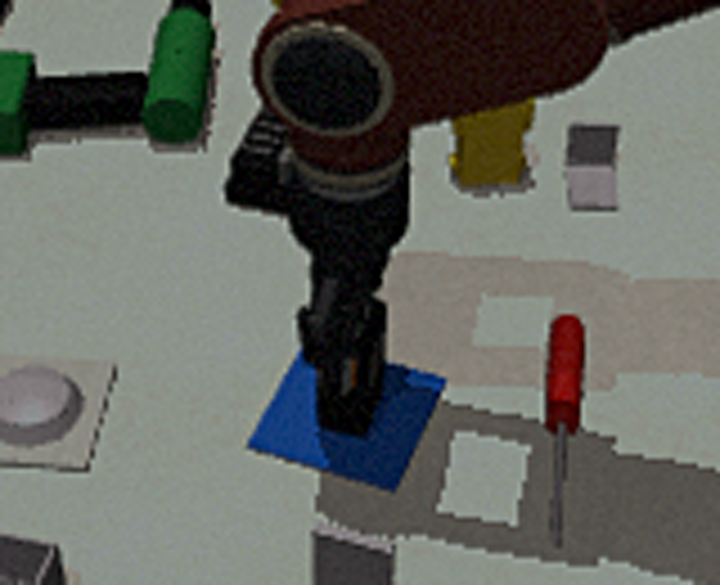

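About 3 mm above the mat. I'll go down in small steps until it touches.

Call:
{"name": "step_arm", "arguments": {
  "targets": [0,0,0.0007,0,0,0,0.0014,0,0,0,0.002,0,0,0,0.0026,0]
}}

```text
t: 11.0
tool_pos: [0.5275, 0.0075, 0.0506]
tool_rot: [2.438, 1.973, 0.001]
contact_force: [0.2, -0.9, -3.6]
opening: 0.0495
```

Call:
{"name": "step_arm", "arguments": {
  "targets": [0,0,0.0005,0,0,0,0.001,0,0,0,0.001,0]
}}

```text
t: 11.25
tool_pos: [0.5276, 0.0074, 0.0504]
tool_rot: [2.438, 1.974, 0.001]
contact_force: [-4.5, -0.6, 4.0]
opening: 0.05
```

Call:
{"name": "step_arm", "arguments": {
  "targets": [0,0,0.0007,0,0,0,0.001,0],
  "grip": 0.054
}}

```text
t: 11.42
tool_pos: [0.528, 0.0074, 0.0495]
tool_rot: [2.437, 1.973, 0.002]
contact_force: [-0.9, 1.1, 0.8]
opening: 0.0538
```

Call:
{"name": "step_arm", "arguments": {
  "targets": [0,0,0.0007,0,0,0,0.001,0],
  "grip": 0.058
}}

```text
t: 11.58
tool_pos: [0.5283, 0.0074, 0.0487]
tool_rot: [2.437, 1.973, 0.003]
contact_force: [-0.8, 0.0, 1.5]
opening: 0.058
```

Call:
{"name": "step_arm", "arguments": {
  "targets": [0,0,0.0007,0,0,0,0.001,0],
  "grip": 0.062
}}

```text
t: 11.75
tool_pos: [0.5284, 0.0074, 0.0477]
tool_rot: [2.437, 1.973, 0.003]
contact_force: [-0.6, 0.3, 1.6]
opening: 0.062
```

Contact stays light and upward, so the pack stands on the mat. I'll open fully.

Call:
{"name": "step_arm", "arguments": {
  "targets": [0,0,0.0005,0,0,0,0.001,0],
  "grip": 0.066
}}

```text
t: 11.92
tool_pos: [0.5287, 0.0074, 0.0469]
tool_rot: [2.436, 1.972, 0.004]
contact_force: [-0.4, -0.8, -0.2]
opening: 0.066
```

Call:
{"name": "step_arm", "arguments": {
  "targets": [0,0,0,0,0,0,0,0,0,0,0,0,0,0,0,0,0,0,0,0],
  "grip": 0.085
}}

```text
t: 12.33
tool_pos: [0.5288, 0.0074, 0.047]
tool_rot: [2.436, 1.972, 0.004]
contact_force: [0.6, 0.1, 0.4]
opening: 0.0854
```

```bash
python3 - <<'E'
from h import *
o=monitor.get_obs();print(o["tool_pos"],o["contact_force"],o["opening"])
p=shot("wrist");cv2.imwrite("pics/wr9.png",cv2.resize(p["color"][150:384,100:420,::-1],None,fx=2.3,fy=2.3,interpolation=cv2.INTER_CUBIC))
E
```

```text
[0.5287702  0.00736694 0.04697547] [0.56955453 0.12018445 0.44281464] 0.0854171520073535
```

View pics/wr9.png

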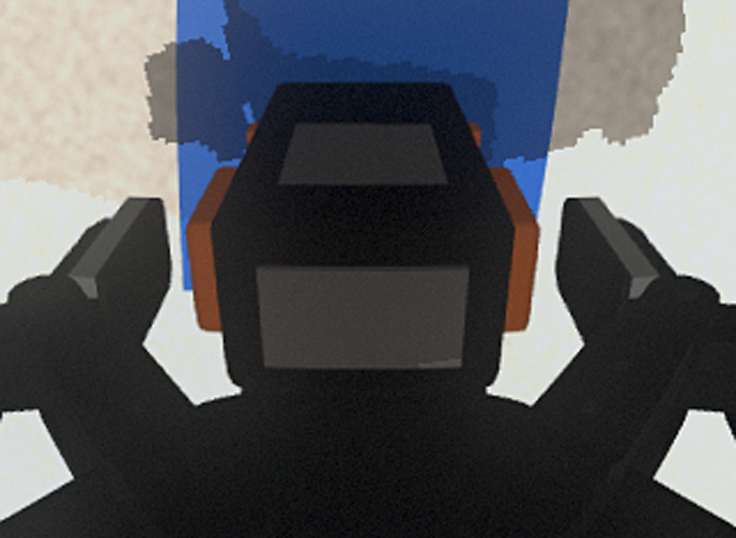

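Call:
{"name": "step_arm", "arguments": {
  "targets": [0,0,-0.01,0,0,0,-0.03,0,0,0,-0.06,0,0,0,-0.1,0.1,0,0,-0.14,0.2,0,0,-0.17,0.32,0,0,-0.19,0.44,0,0,-0.2,0.56,0,0,-0.2,0.68,0,0,-0.2,0.8,0,0,-0.2,0.9,0,0,-0.2,1.0]
}}

```text
t: 13.38
tool_pos: [0.5275, 0.0081, 0.248]
tool_rot: [3.087, 0.555, 0.01]
contact_force: [-1.0, 0.5, -0.1]
opening: 0.0851
```

Call:
{"name": "step_arm", "arguments": {
  "targets": [0,0,0,0.12,0,0,0,0.24,0,0,0,0.36,0,0,0,0.48,0,0,0,0.57,0,0,0,0.57,0,0,0,0.57]
}}

```text
t: 13.97
tool_pos: [0.5275, 0.0081, 0.2487]
tool_rot: [3.121, -0.331, 0.013]
contact_force: [0.2, 0.2, -0.3]
opening: 0.0847
```

```bash
python3 - <<'E'
from h import *
from scipy.spatial.transform import Rotation as Ro
P={n:shot(n,n+"10") for n in ["wrist","side","scene"]}; pickle.dump(P,open("P10.pkl","wb"))
o=monitor.get_obs();R=Ro.from_rotvec(o["tool_rot"]).as_matrix();print(o["tool_pos"],R.round(4).tolist())
for n,q in P.items():
    C=cloud(q,n=="wrist");hsv=cv2.cvtColor(q["color"],cv2.COLOR_RGB2HSV)
    X,Y,Z=[C[...,i] for i in range(3)];ok=q["depth"]>0
    for b in blobs(ok&(Z>.085)&(Z<.105)&(Y>-.06)&(Y<.08)&(X>.45)&(X<.6)): rectm(n+" pack",C,b)
    for b in blobs(ok&(Z>.088)&(Z<.1)&(Y>.15)&(Y<.5)&(X>.4)&(X<.7)): rectm(n+" spare",C,b)
    for b in blobs(ok&(Z>.072)&(Z<.086)&(Y>.1)&(Y<.5)&(X>.4)&(X<.7),20): rectm(n+" part",C,b)
    for b in blobs((hsv[...,0]>50)&(hsv[...,0]<70)&(hsv[...,1]>150)&(Y>.1)&(Y<.4)&(X>.4)&(X<.7)&(Z<.03),40): rectm(n+" bay",C,b)
E
```

```text
[0.5274438  0.00811232 0.24828844] [[0.9775, -0.2109, 0.0077], [-0.2109, -0.9775, -0.0038], [0.0084, 0.0021, -1.0]]
wrist pack 1561 [526.5   7.5] [49.2 34.9] 77.5 z 0.0936
wrist part 341 [509.7 173.3] [ 7.6 48.2] 76.7 z 0.0796
side pack 130 [525.7  12.9] [46.6 31.1] 80.3 z 0.0928
side spare 236 [535.  291.4] [47.4 32.5] 76.6 z 0.0952
side spare 289 [552.3 367. ] [47.1 32.3] 77.6 z 0.0952
side part 46 [508.9 177.4] [ 6.3 46.9] 80.8 z 0.0785
side part 43 [526.4 254.3] [10.1 46.6] 77.5 z 0.08
side part 100 [544.1 322.8] [25.6 45.4] 89.8 z 0.0797
side part 126 [560.1 385.7] [48.6 46.9] 85.5 z 0.0791
side bay 66 [513.4 194.3] [24.6 36. ] 69.6 z 0.0055
scene pack 250 [529.2   9.9] [46.8 33.3] 79.6 z 0.0941
scene spare 264 [538.9 288.6] [48.3 34.7] 77.7 z 0.0961
scene spare 277 [555.3 364.3] [48.5 34.5] 77.4 z 0.0958
scene part 38 [511.8 175.3] [ 5.1 46.1] 77.4 z 0.0805
scene part 284 [547.1 326.6] [162.6  47.8] 76.9 z 0.0802
scene bay 189 [513.  216.1] [62.3 24.6] 72.9 z 0.0068
```

View pics/wrist10.png

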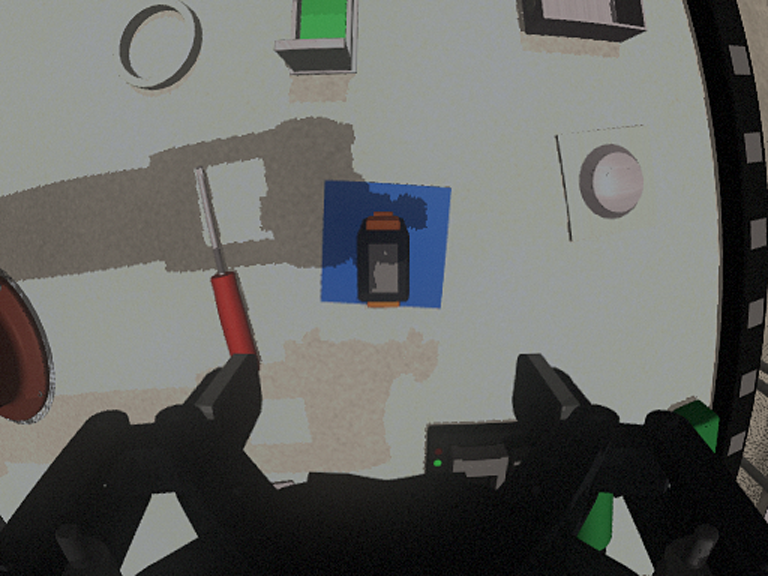

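Call:
{"name": "step_arm", "arguments": {
  "targets": [-0.0022,-0.0005,0.03,0.003,-0.0022,-0.0005,0.06,0.003,-0.0022,-0.0005,0.09,0.003,-0.0022,-0.0005,0.115,0.003,-0.0022,-0.0005,0.135,0.003,-0.0022,-0.0005,0.155,0.003,-0.0022,-0.0005,0.17,0.003,-0.0022,-0.0005,0.182,0.003,-0.0022,-0.0005,0.191,0.003,-0.0022,-0.0005,0.196,0.003,-0.0022,-0.0005,0.196,0.003]
}}

```text
t: 15.03
tool_pos: [0.5264, 0.0083, 0.0514]
tool_rot: [3.12, -0.337, 0.01]
contact_force: [-0.9, 0.3, 0.3]
opening: 0.0848
```

```bash
python3 - <<'E'
from h import *
from scipy.spatial.transform import Rotation as Ro
o=monitor.get_obs();print(o["tool_pos"],o["contact_force"],Ro.from_rotvec(o["tool_rot"]).as_matrix().round(4).tolist())
p=shot("wrist");cv2.imwrite("pics/wr11.png",cv2.resize(p["color"][150:384,100:420,::-1],None,fx=2.3,fy=2.3,interpolation=cv2.INTER_CUBIC))
E
```

```text
[0.52641412 0.00833353 0.05140139] [-0.89155923  0.33040335  0.27104475] [[0.9769, -0.2136, 0.0062], [-0.2136, -0.9769, -0.0037], [0.0068, 0.0023, -1.0]]
```

View pics/wr11.png

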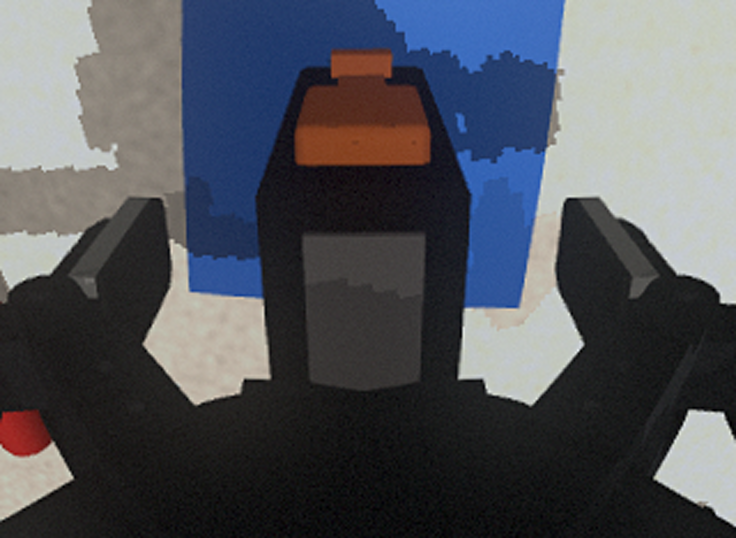

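Pack mid is column 364 of the crop and the finger mid is 363, so it is centred with the broad faces toward the pads. I'll close.

Call:
{"name": "step_arm", "arguments": {
  "targets": [0,0,0,0,0,0,0,0,0,0,0,0,0,0,0,0,0,0,0,0,0,0,0,0,0,0,0,0,0,0,0,0,0,0,0,0,0,0,0,0],
  "grip": 0.03,
  "force": 35
}}

```text
t: 15.92
tool_pos: [0.5274, 0.0083, 0.0531]
tool_rot: [3.12, -0.337, 0.013]
contact_force: [-2.1, 1.0, 5.7]
opening: 0.0355
```

Call:
{"name": "step_arm", "arguments": {
  "targets": [0,0,-0.003,0,0,0,-0.006,0,0,0,-0.01,0,0,0,-0.018,0,0,0,-0.03,0,0,0,-0.045,0,0,0,-0.06,0,0,0,-0.075,0,0,0,-0.09,0,0,0,-0.1,0,0,0,-0.1,0]
}}

```text
t: 16.83
tool_pos: [0.5285, 0.0084, 0.1569]
tool_rot: [3.12, -0.337, 0.023]
contact_force: [1.5, -0.2, -3.1]
opening: 0.0356
```

```bash
python3 - <<'E'
from h import *
from scipy.spatial.transform import Rotation as Ro
o=monitor.get_obs();R=Ro.from_rotvec(o["tool_rot"]).as_matrix();print(o["tool_pos"],o["contact_force"],o["opening"],R.round(4).tolist())
p=shot("wrist","w12")
print(R.T@(np.array([.519-.02,.213-.098,.17])-o["tool_pos"]))
E
```

```text
[0.52852772 0.00842703 0.15690308] [ 1.5310319  -0.21975597 -3.11596308] 0.03560018022038675 [[0.9768, -0.2135, 0.0144], [-0.2135, -0.9769, -0.0047], [0.0151, 0.0015, -0.9999]]
[-0.05139799 -0.0977896  -0.01402337]
```

View pics/w12.png

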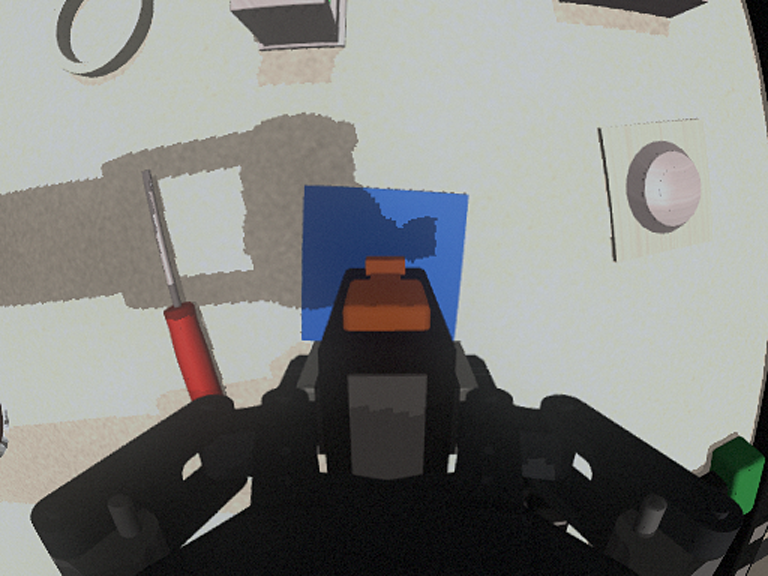

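Call:
{"name": "step_arm", "arguments": {
  "targets": [-0.003,-0.006,-0.002,0,-0.01,-0.019,-0.008,0,-0.02,-0.038,-0.014,0,-0.031,-0.06,-0.02,0,-0.041,-0.078,-0.022,0,-0.048,-0.091,-0.022,0,-0.051,-0.097,-0.022,0,-0.051,-0.098,-0.022,0,-0.051,-0.098,-0.022,0]
}}

```text
t: 17.63
tool_pos: [0.4981, 0.1153, 0.1754]
tool_rot: [3.12, -0.336, 0.017]
contact_force: [0.4, -0.2, -3.0]
opening: 0.0353
```

```bash
python3 - <<'E'
from h import *
from scipy.spatial.transform import Rotation as Ro
p=shot("wrist","w13");pickle.dump(p,open("w13.pkl","wb"))
o=monitor.get_obs();R=Ro.from_rotvec(o["tool_rot"]).as_matrix();print(o["tool_pos"],o["contact_force"],o["opening"],R.round(4).tolist())
C=cloud(p,True);hsv=cv2.cvtColor(p["color"],cv2.COLOR_RGB2HSV)
X,Y,Z=[C[...,i] for i in range(3)];ok=p["depth"]>0
for b in blobs(ok&(Z>.088)&(Z<.1)&(Y>.15)&(Y<.5)&(X>.4)&(X<.7)): rectm(" spare",C,b)
for b in blobs(ok&(Z>.072)&(Z<.086)&(Y>.1)&(Y<.5)&(X>.4)&(X<.7),20): rectm(" part",C,b)
for b in blobs((hsv[...,0]>50)&(hsv[...,0]<70)&(hsv[...,1]>150)&(Y>.1)&(Y<.4)&(X>.4)&(X<.7)&(Z<.03),40): rectm(" bay",C,b)
for b in blobs(ok&(Z>.018)&(Z<.03)&(Y>.1)&(Y<.4)&(X>.4)&(X<.6),20): rectm(" lip",C,b)
print([(m["score"],atz(p,m["uv"],.005,True)) for m in imaging.mark_of("bay",p)[:2]])
E
```

```text
[0.49829407 0.11488541 0.17560785] [-0.25145507 -1.16398865 -3.01193589] 0.035560569118849535 [[0.9769, -0.2136, 0.0108], [-0.2135, -0.9769, -0.005], [0.0116, 0.0025, -0.9999]]
 spare 330 [530.6 265.3] [ 5.  34.9] 77.7 z 0.094
 part 932 [528.5 255.3] [19.9 49.5] 77.1 z 0.08
 part 587 [509.4 173.9] [ 7.4 48.8] 77.5 z 0.08
 lip 49 [511.6 285.1] [18.2  3.1] 77.2 z 0.0248
 lip 44 [557.3 277.4] [24.1  3.2] 77.2 z 0.0251
 lip 529 [518.4 212.5] [70. 49.] 77.6 z 0.025
 lip 141 [404.1 246.1] [42.6  6.5] 89.7 z 0.0199
[(0.57, array([0.5160513 , 0.21267871, 0.005     ]))]
```

View pics/w13.png

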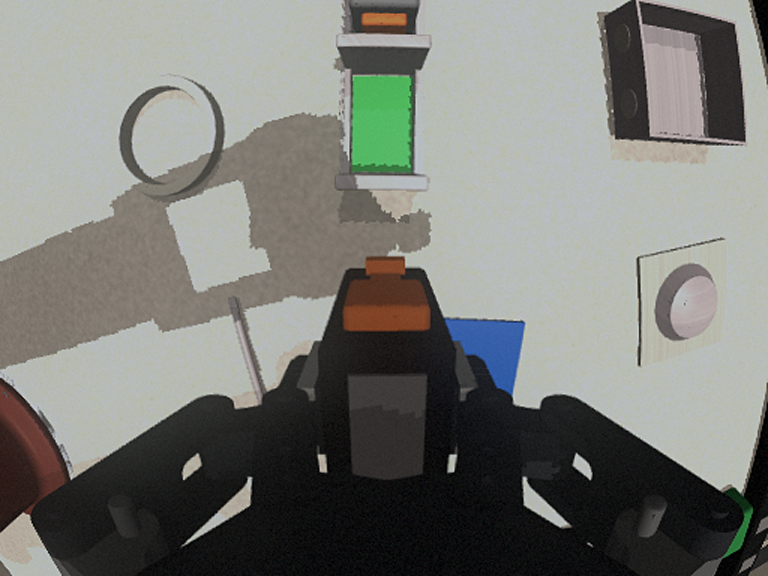

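Call:
{"name": "step_arm", "arguments": {
  "targets": [0,-0.006,0,0,-0.001,-0.018,0,0,-0.0018,-0.036,0,0,-0.0018,-0.056,0,0,-0.0018,-0.074,0,0,-0.0018,-0.088,0,0,-0.0018,-0.097,0,0,-0.0018,-0.1003,0,0,-0.0018,-0.1003,0,0,-0.0018,-0.1003,0,0]
}}

```text
t: 18.57
tool_pos: [0.5181, 0.2127, 0.1753]
tool_rot: [3.119, -0.338, 0.018]
contact_force: [-0.2, 0.4, -3.9]
opening: 0.0358
```

```bash
python3 - <<'E'
from h import *
from scipy.spatial.transform import Rotation as Ro
p=shot("wrist","w14");c=shot("scene");s=shot("side")
o=monitor.get_obs();R=Ro.from_rotvec(o["tool_rot"]).as_matrix();print(o["tool_pos"],o["contact_force"],o["opening"],R.round(4).tolist())
cv2.imwrite("pics/sc14.png",cv2.resize(c["color"][120:250,280:450,::-1],None,fx=4.5,fy=4.5,interpolation=cv2.INTER_CUBIC))
d=np.array([.5180,.2133,.055])-o["tool_pos"]
print(R.T@d)
C=cloud(p,True);X,Y,Z=[C[...,i] for i in range(3)];ok=p["depth"]>0
for b in blobs(ok&(Z>.072)&(Z<.086)&(Y>.1)&(Y<.5)&(X>.4)&(X<.7),20): rectm(" part",C,b)
for b in blobs(ok&(Z>.088)&(Z<.1)&(Y>.15)&(Y<.5)&(X>.4)&(X<.7)): rectm(" spare",C,b)
E
```

```text
[0.5181316  0.21230336 0.17548165] [ 0.20340153  0.21069972 -3.09806722] 0.03575485625483591 [[0.9765, -0.2151, 0.011], [-0.2151, -0.9766, -0.0052], [0.0118, 0.0027, -0.9999]]
[-0.00177035 -0.00126638  0.12046618]
 part 282 [547.4 336.4] [ 8.5 33.4] 77.5 z 0.0838
 part 760 [543.9 321.1] [16.2 48.7] 77.6 z 0.0801
 part 185 [529.5 259.9] [ 5.8 23. ] 77.3 z 0.0848
 part 587 [526.9 250.2] [ 7.6 48.5] 77.4 z 0.0801
 spare 1474 [551.  352.3] [27. 35.] 77.8 z 0.0954
 spare 2928 [536.  287.6] [48.8 35.1] 76.7 z 0.0956
```

View pics/sc14.png

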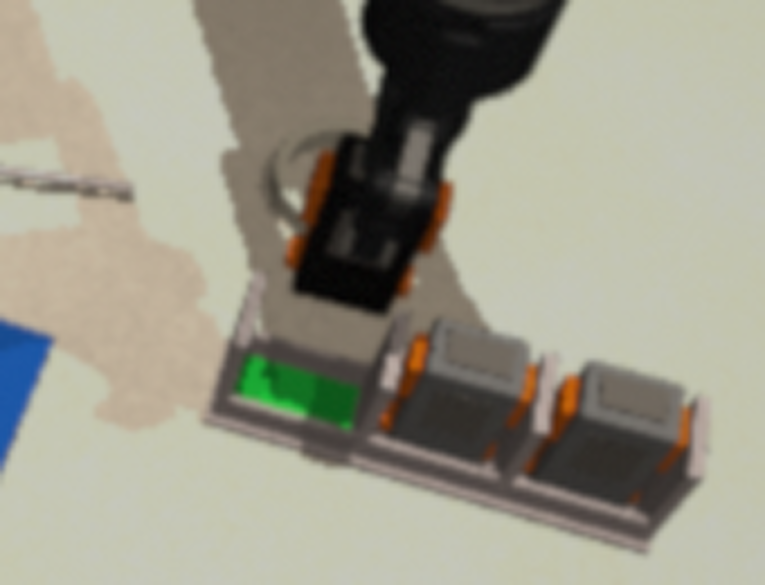

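View pics/w14.png

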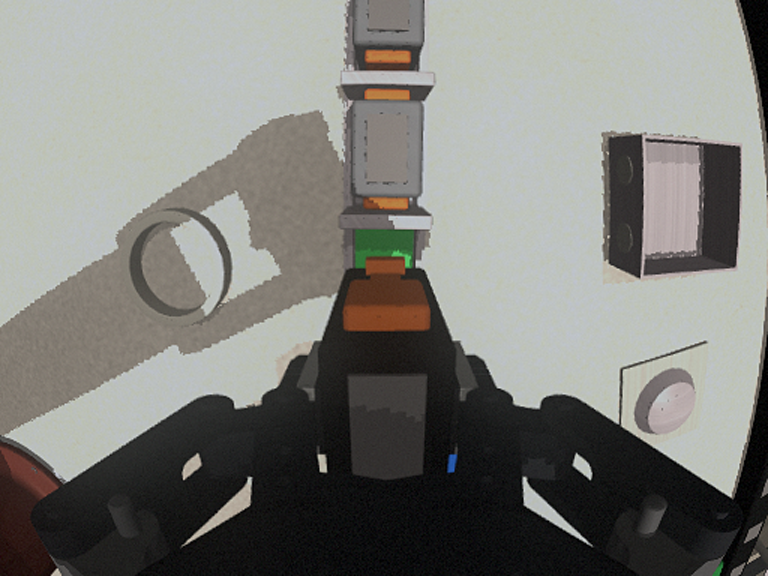

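Call:
{"name": "step_arm", "arguments": {
  "targets": [-0.0005,-0.0005,0.01,0,-0.0008,-0.001,0.022,0,-0.0008,-0.0013,0.034,0,-0.0008,-0.0013,0.042,0,-0.0008,-0.0013,0.046,0,-0.0008,-0.0013,0.048,0,-0.0008,-0.0013,0.048,0]
}}

```text
t: 19.3
tool_pos: [0.5178, 0.2134, 0.1266]
tool_rot: [3.119, -0.339, 0.016]
contact_force: [-0.7, -0.3, -3.7]
opening: 0.0353
```

```bash
python3 - <<'E'
from h import *
from scipy.spatial.transform import Rotation as Ro
p=shot("wrist");c=shot("scene");s=shot("side")
o=monitor.get_obs();R=Ro.from_rotvec(o["tool_rot"]).as_matrix();print(o["tool_pos"],o["contact_force"],R.round(4).tolist())
print(R.T@(np.array([.5180,.2133,.0555])-o["tool_pos"]))
a=cv2.resize(c["color"][120:250,290:440,::-1],(600,520),interpolation=cv2.INTER_CUBIC)
cv2.imwrite("pics/sc15.png",a)
cv2.imwrite("pics/wr15.png",cv2.resize(p["color"][120:384,120:400,::-1],None,fx=2.2,fy=2.2,interpolation=cv2.INTER_CUBIC))
E
```

```text
[0.51868523 0.21369526 0.12819346] [ 1.15494792  0.04255087 -3.29067761] [[0.9765, -0.215, 0.0123], [-0.215, -0.9766, -0.0048], [0.013, 0.0021, -0.9999]]
[-0.00153052  0.00038375  0.07268064]
```

View pics/sc15.png

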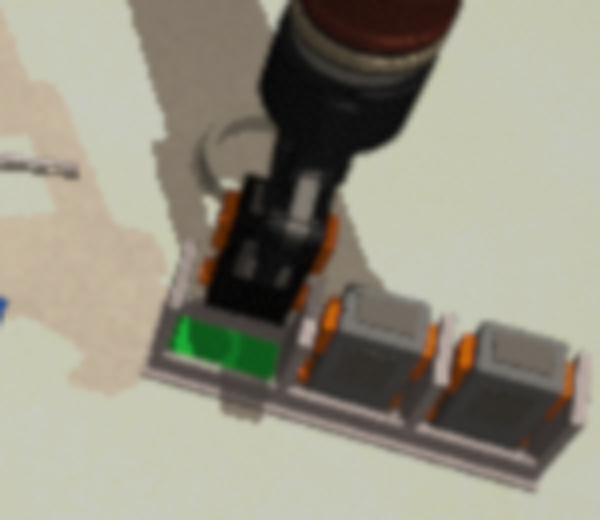

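View pics/wr15.png

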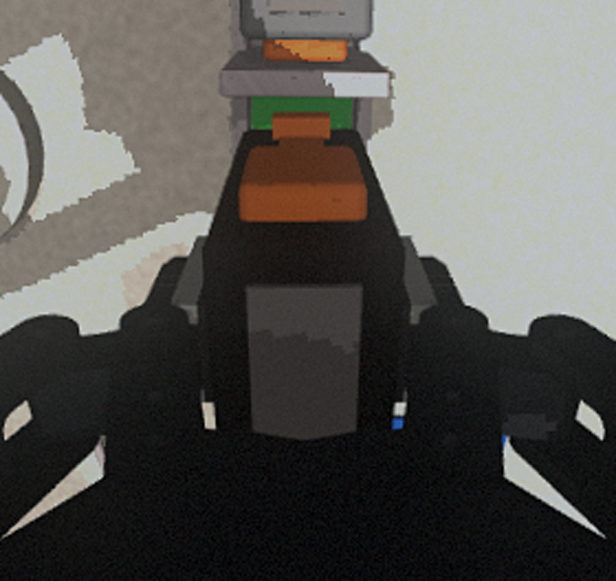

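Call:
{"name": "step_arm", "arguments": {
  "targets": [-0.001,0.0003,0.008,0,-0.0013,0.0003,0.016,0,-0.0013,0.0003,0.024,0,-0.0013,0.0003,0.032,0,-0.0013,0.0003,0.04,0,-0.0014,0.0003,0.048,0,-0.0014,0.0003,0.054,0,-0.0014,0.0003,0.06,0,-0.0014,0.0003,0.063,0,-0.0014,0.0003,0.065,0,-0.0014,0.0003,0.065,0]
}}

```text
t: 20.37
tool_pos: [0.5179, 0.2133, 0.0628]
tool_rot: [3.119, -0.339, 0.019]
contact_force: [-0.8, 0.5, -3.7]
opening: 0.0355
```

Call:
{"name": "step_arm", "arguments": {
  "targets": [0,0,0.001,0,0,0,0.002,0,0,0,0.003,0,0,0,0.004,0]
}}

```text
t: 20.7
tool_pos: [0.5182, 0.2134, 0.059]
tool_rot: [3.12, -0.339, 0.02]
contact_force: [0.7, -0.0, -3.5]
opening: 0.0356
```

Call:
{"name": "step_arm", "arguments": {
  "targets": [0,0,0.0008,0,0,0,0.0016,0,0,0,0.0024,0,0,0,0.003,0]
}}

```text
t: 21.03
tool_pos: [0.5182, 0.2134, 0.056]
tool_rot: [3.12, -0.339, 0.02]
contact_force: [-0.4, 0.1, -2.8]
opening: 0.0357
```

Call:
{"name": "step_arm", "arguments": {
  "targets": [0,0,0.0006,0,0,0,0.001,0,0,0,0.001,0]
}}

```text
t: 21.28
tool_pos: [0.5183, 0.2134, 0.0551]
tool_rot: [3.12, -0.339, 0.02]
contact_force: [-0.3, -0.8, -1.8]
opening: 0.0356
```

Call:
{"name": "step_arm", "arguments": {
  "targets": [0,0,0.0006,0,0,0,0.001,0,0,0,0.001,0]
}}

```text
t: 21.53
tool_pos: [0.5184, 0.2134, 0.0551]
tool_rot: [3.12, -0.339, 0.019]
contact_force: [-5.3, -1.7, 5.3]
opening: 0.0357
```

```bash
python3 - <<'E'
from h import *
p=shot("wrist");c=shot("scene")
o=monitor.get_obs();print(o["tool_pos"],o["contact_force"],o["wrist_torque"])
cv2.imwrite("pics/sc16.png",cv2.resize(c["color"][120:250,290:440,::-1],(600,520),interpolation=cv2.INTER_CUBIC))
cv2.imwrite("pics/wr16.png",cv2.resize(p["color"][120:384,120:400,::-1],None,fx=2.2,fy=2.2,interpolation=cv2.INTER_CUBIC))
E
```

```text
[0.51835987 0.21340968 0.05508957] [-3.92546902 -1.81622936  5.73179656] [-0.1773762   0.96566808  0.1448197 ]
```

View pics/sc16.png

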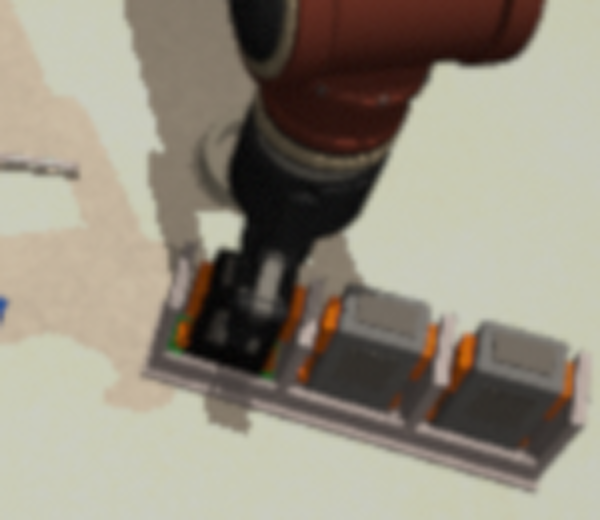

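View pics/wr16.png

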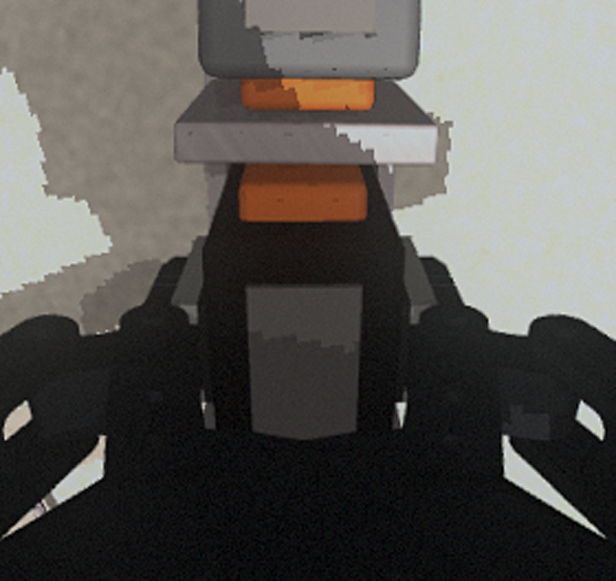

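The pack stands on the floor, with an upward force of 5.7 N at the predicted height. I'll release it.

Call:
{"name": "step_arm", "arguments": {
  "targets": [0,0,0.0002,0,0,0,0.0004,0],
  "grip": 0.038
}}

```text
t: 21.8
tool_pos: [0.5193, 0.2136, 0.0553]
tool_rot: [3.12, -0.339, 0.023]
contact_force: [-0.3, 0.3, 0.2]
opening: 0.0381
```

Call:
{"name": "step_arm", "arguments": {
  "targets": [0,0,0,0,0,0,0,0,0,0,0,0,0,0,0,0],
  "grip": 0.065
}}

```text
t: 22.13
tool_pos: [0.5194, 0.2137, 0.0552]
tool_rot: [3.121, -0.339, 0.024]
contact_force: [-0.6, -0.6, 0.8]
opening: 0.0652
```

```bash
python3 - <<'E'
from h import *
p=shot("wrist")
o=monitor.get_obs();print(o["tool_pos"],o["contact_force"],o["opening"])
cv2.imwrite("pics/wr17.png",cv2.resize(p["color"][120:384,120:400,::-1],None,fx=2.2,fy=2.2,interpolation=cv2.INTER_CUBIC))
E
```

```text
[0.51932463 0.21366254 0.055223  ] [ 0.79428719 -0.89482592  0.18554003] 0.0653159560490346
```

View pics/wr17.png

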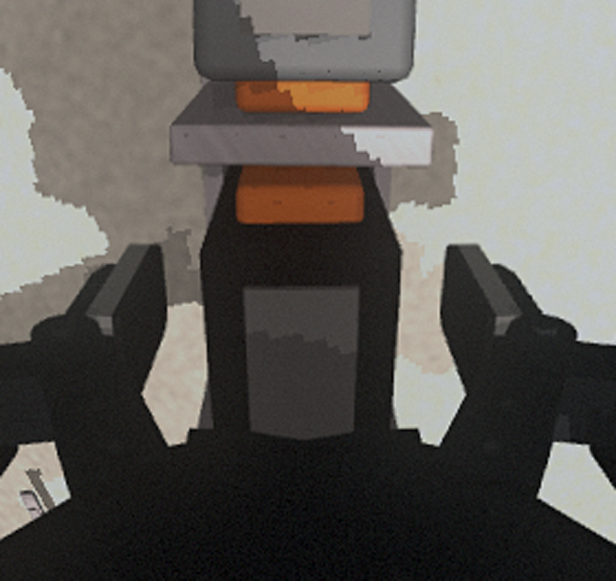

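Both pads are clear of the pack. I'll retreat straight up.

Call:
{"name": "step_arm", "arguments": {
  "targets": [0,0,-0.01,0,0,0,-0.025,0,0,0,-0.045,0,0,0,-0.07,0,0,0,-0.1,0,0,0.02,-0.13,0,0,0.05,-0.16,0,0,0.08,-0.18,0,0,0.1,-0.19,0,0,0.1,-0.19,0,0,0.1,-0.19,0]
}}

```text
t: 23.1
tool_pos: [0.4955, 0.1164, 0.2469]
tool_rot: [3.121, -0.342, 0.028]
contact_force: [0.3, 0.0, 0.3]
opening: 0.0649
```

```bash
python3 - <<'E'
from h import *
P={n:shot(n,n+"18") for n in ["wrist","side","scene"]}
o=monitor.get_obs();print(o["t"],o["tool_pos"],o["contact_force"])
for n,q in P.items():
    C=cloud(q,n=="wrist");X,Y,Z=[C[...,i] for i in range(3)];ok=q["depth"]>0
    for b in blobs(ok&(Z>.086)&(Z<.105)&(Y>.15)&(Y<.5)&(X>.4)&(X<.7)): rectm(n+" tops",C,b)
E
```

```text
23.25 [0.49456434 0.11748837 0.24410853] [ 0.24765512  0.45625033 -0.3548308 ]
wrist tops 1112 [534.2 279.9] [34.7 35.8] 77.4 z 0.0955
wrist tops 1666 [518.6 212.3] [48.2 34.5] 77.3 z 0.0956
side tops 208 [517.6 216.4] [47.1 32.4] 77.6 z 0.0951
side tops 249 [534.8 291.3] [48.4 32.5] 76.8 z 0.095
side tops 292 [552.4 367. ] [47.1 32.1] 77.2 z 0.0953
scene tops 267 [521.2 212.7] [54.3 33.5] 79.0 z 0.0962
scene tops 275 [538.7 290. ] [50.9 34.5] 75.2 z 0.0961
scene tops 299 [556.6 365. ] [52.5 33.4] 76.0 z 0.0959
```

View pics/scene18.png

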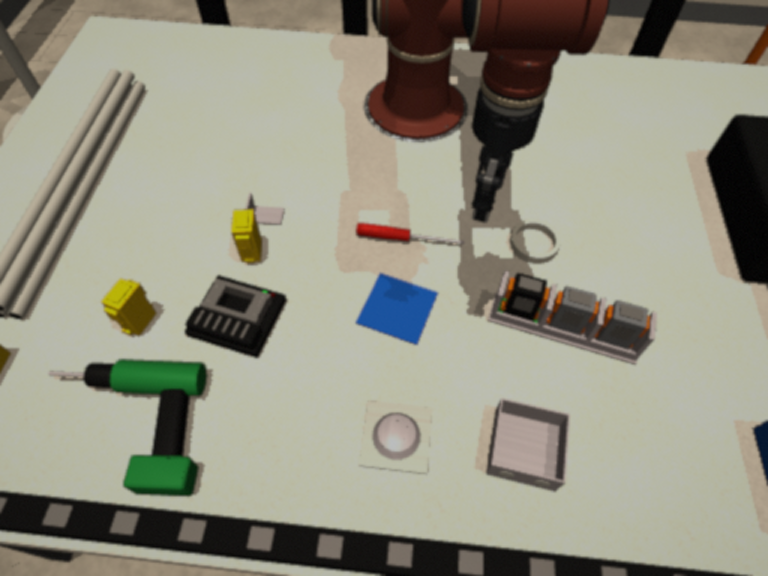

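View pics/side18.png

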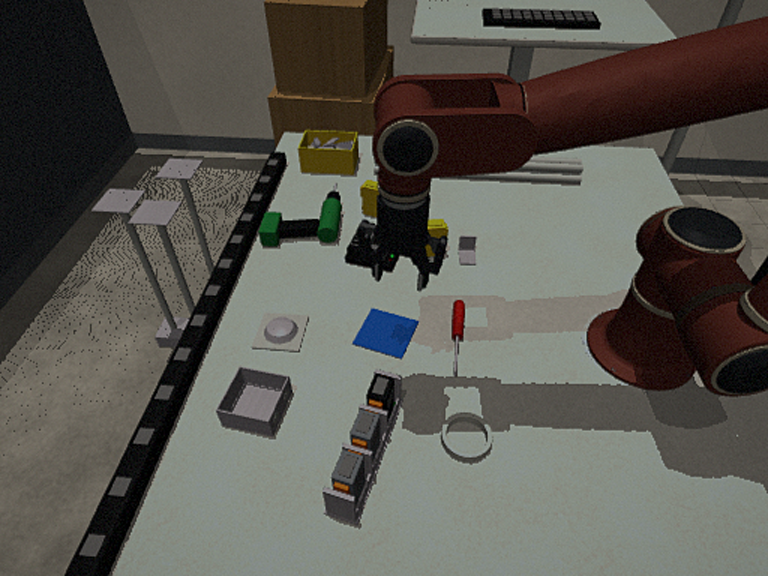

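The black pack stands upright in the bay at scene pixel (350,197) and its top is level with the spares at 95 mm. The charger is empty, nothing else has moved, and the arm is clear.

```bash
python3 -c "
from h import *
print(ticket.finish_job())"
```

```text
the job is handed in; nothing more can be done
None
```

The battery pack now stands upright on the floor of the green bay, and the job is handed in at about 23 s of the 64 s allowed.

- **Unsnap and lift:** I pinched both tabs with 30 N. The pack came straight up, and the wrist carried only its weight, about 3 N.
- **Mat:** I set it down gently in the middle of the mat and let go, lowering the tool slightly as the fingers opened so the pack was not dragged up.
- **Bay:** I took it again by its broad faces and lowered it into the bay until it touched the floor with about 6 N. It then stood free, and the arm backed away.

**Last checks:**
- The pack's top is 95.6 mm above the table, level with the two spares.
- The wrist view puts it at (518.6, 212.3) mm, within 1 mm of the bay centre I measured. The side and scene cameras read 3 to 4 mm off that, as they had for the pack earlier.
- In the pictures the spares and everything else look unmoved, and the robot touches nothing.

**One flaw:** the tool drifted to about 1° of tilt during the second carry. The pack still went into the bay without touching the partitions.

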